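# Fit a socket on the bench nutrunner until it clicks

### The arm

A 6-joint arm with a two-finger parallel gripper is mounted at the origin on the work surface. World frame = base frame: x ahead of the robot, y to its left, z up, the work surface at z = 0. Lengths are in mm, angles in degrees, forces in N, time in s.
With the tool pointing down it reaches from about 300 to 850 mm from the base axis. Payload 4.2 kg.
Tool frame: the origin (TCP) lies midway between the tips of the shut fingers; the grasp point (between the pads) lies r.tcp_to_grasp behind it (r.tcp_to_grasp is the distance from the TCP to the grasp point, in mm); z points along the fingers, y is the line along which they close (so a half turn about z gives the same grasp; the last joint's range is limited). The gripper opens to 91 mm and grips with 3 to 60 N. Pads are 32 mm wide; open, the fingers measure 118 mm over their backs; the gripper's body (76 mm by 178 mm) begins 60 mm behind the grasp point.
Start: joints at [63.14, 18.312, 89.639, -0, 72.044, -1.146], TCP at [249.488, 518.072, 213.976] pointing down, gripper open.
Joint ranges: [-177.97, 177.97], [-48.28, 115.42], [12.27, 149.76], [-77.06, 257.06], [2.81, 150.46], [-146.56, 146.56]. Speed limits (degrees/s): [147.25, 147.25, 180, 180, 180, 180].

### API

Orientations are given as [roll, pitch, yaw] about the fixed x, y, z axes, in that order (R = Rz(yaw) Ry(pitch) Rx(roll)).
In Python, from rig import r, capture, nets gives the robot as it stands.
- The arm moves only by the tool jog_arm, never from a script. Its argument "series" is text: rows parted by semicolons, each of 5 numbers parted by spaces: the shift along the tool's x, y, z in mm, then the turn about the tool's z in rad, then the closure in counts, from 0 (fully open) to 255 (shut). In form: x y z roll fingers; .... A call has exactly 10 rows; each row shifts and turns the commanded pose from where the row before left it, along the tool's axes as they then stand; what a row does not reach is not made up. A row lasts 1/12 s, in which the tool goes at most 41.7 mm and 7.16 degrees, less where a joint would pass 70% of its speed; a pose out of reach is approached as far as the arm can. A call is refused whole if a number of a shift passes 41.7 or a number of a turn 0.125, either way. A call with a gripper value outside its range is refused whole. The fingers move at their own pace and stop on an object; "grip_force" is the grip in N (left out, the last holds). Time passes only in rows, so rows that do not move let the fingers close, or fill a call up. It gives the time, the measured TCP pose, the force, the opening and the grip force at its end, in the units of the state.
- r.get_state(): the state, without advancing time (a new reading comes with each control period).
- capture(name): name is "scene" or "top" or "wrist"; returns a dict with "color" (420x560x3 uint8, red, green, blue), "depth" (420x560 float32, mm along the optical axis (not along the pixel's ray), 0 where there is no reading), "mtx" (3x3 intrinsics, pixels), "k1" (the pictures are not rectified: a ray, as slopes to the right and down, at radius r is drawn at 1 + k1 r^2 times it, then the intrinsics apply), "eye" and "attitude" of the camera in the world; the wrist camera has in their place "tool_from_camera" (4x4, takes a point from camera to tool coordinates, whose origin is the TCP and whose axes are the flange's). Camera axes: x right, y down, z forward; pixel columns grow to the right and rows downward; lengths in mm; the calibration is good to about 2 mm. A picture is of the moment at which its call begins: read the wrist's pose just before it.
- r.job_done(): hands the job in; it is judged then, once.
Trained networks look in the newest picture that a camera, given by its name, has taken for a name from the list of things; names that differ only in an ending like _2 or _b are one class to them, and where a whole thing is asked for, a point or a joint stands for the part that bears it (a point fixed in the world has none). Each returns a list of dicts, best first, with "score" (0 to 1); they miss things now and then, are a little off and sometimes report something else, mostly with a low value. They report only what shows in the picture. A call takes as long as a camera call. They do not tell look-alikes from the thing itself.
- nets.look_for(query, camera): "bbox" ([left, top, right, bottom] as shares, 0 to 1, of the picture: columns of its width, rows of its height, round what is visible of it).
The state is a dict: "time": time; "joints": joint angles; "qd": joint speeds; "tau": joint torques, N m; "ee_pos": TCP position; "eef_rot": TCP orientation; "wrist_force": force on the tool from outside, world axes, zero at the start; "ft_torque": the same for the moment, N m; "width": finger opening in mm; "gripper_force": force on a finger pad.
Only numpy, scipy, OpenCV 4.12 (cv2) and the standard library are available. Lean on these libraries where they do the work, as an engineer would, in place of code of your own. Each camera call takes 0.05 s, during which the arm holds its last target. There are 200 camera calls.

### The job

Take the socket with the blue band from the tray and fit it onto the square drive that sticks up from the bench nutrunner: turn it lightly on the drive until the squares line up, then push it down until the spring ball clicks and it sits fully home on the nose. Then tug it up lightly, just enough to feel the ball hold it, press it fully home again and let go. Do not force it, and leave everything else where it is.

Things in the scene. Friction and masses are not known exactly. Their poses are not given: they have to be found in the camera images.
- socket_blue: Socket to fit: dark steel cylinder, 46 mm across, 64 mm high, about 0.4 kg, blue band low down and blue ring on top, standing upright. Origin: centre of its underside, z up; x, y square to the bore's faces. Bore open underneath, 20.2 mm square, 26 mm deep; in it a groove for the ball runs all round, 4 to 18 mm above the underside. Grip the round upper 38 mm.
- nose (a point): Centre of the nutrunner's flat round nose (48 mm across), 100 mm above the bench. A socket is fully home when its underside lies flat here. Lined up, it slides down freely to about 17 mm above it, meets the ball, needs 10 to 20 N to pass it, snaps in about 3 mm above it, then goes freely. Over 70 N in all between socket and nutrunner, jamming sideways included, is forcing it.
- drive_top (a point): Centre of the top of the square steel drive, 24 mm above the nose: 19.0 mm wide, top 2 mm chamfered at 45 degrees. It stands turned at any angle; the axes given here do NOT show that angle (see it from above, or feel for it). It is too stiff to turn by a light touch. A socket drops over it only within about 4 degrees of square (every 90); that is its play each way once on.
- nutrunner: Fixed bench nutrunner: 130 mm square base plate, blue and metal round housing up to 72 mm across, drive pointing up. Origin: centre of its underside; its yaw says nothing of the drive's. One face of the drive has a spring ball, centre 12 mm above the nose, sticking out 3.5 mm. A clicked-in socket lifts freely by about 3 mm, then the ball holds it up to 10 N or so of pull.
- tray: Fixed shallow black tray, 120 mm (its x) by 280 mm (its y), walls 20 mm high, floor 4 mm thick, origin under its centre. The three sockets stand on its floor in a row along its y, 85 mm apart, in any order.
- socket_red: Another socket, red band, 40 mm across, 64 mm high; origin at the centre of its underside. Leave it.
- socket_yellow: Another socket, yellow band, 52 mm across, 64 mm high; origin at the centre of its underside. Leave it.
- phone: Black phone lying flat, 150 x 72 x 9 mm, origin at the centre of its underside. Leave it.
- tape_measure: Yellow tape measure, 65 x 72 x 36 mm, origin at the centre of its underside. Leave it.
- glove_carton: Green glove carton, 120 x 235 x 70 mm, origin at the centre of its underside. Leave it.
- tape_roll: Brown roll of packing tape lying flat, 100 mm across, 48 mm high, origin at the centre of its underside. Leave it.
- marker: Blue marker pen with white cap lying flat, 130 x 20 x 14 mm, origin at the centre of its underside. Leave it.
Mind the look-alikes: they are no part of the job. What is shaped like the socket_blue but green, orange or turquoise is not meant.

How it is judged:
By the outcome, as a careful person would: the job done as asked, in the order asked, and still so for the second after the job is handed in, with the robot touching nothing.
It also fails if it takes over 51 s, if anything falls off the work surface, if the arm or the gripper's body presses on something with over 40 N, if the wrist force passes 120 N, or if a joint passes its speed limit or range.

## Working session

There is one attempt and no reset: what is moved stays moved. The work goes in short steps, Python scripts to look and compute and a tool call to move; the robot and the scene stay as the last step left them, time stands still between calls to the robot, and variables do not carry over. Pictures are saved under pics/ and viewed, at most 10 in all, crops included, and the job is handed in when it is done.

Besides the shell and the picture viewer there is one more tool, called after "Call:" as name(argument=value, ...), one argument or row to a line, values as JSON. jog_arm: Moves the arm, as the interface text tells. Its arguments: {"type":"object","properties":{"series":{"type":"string"},"grip_force":{"type":"number"}},"required":["series"]}

```bash
ls; mkdir -p pics
cat > h.py <<'E'
from rig import r, capture, nets
import numpy as np, cv2
def save(n,im): cv2.imwrite('pics/'+n+'.png',cv2.cvtColor(im,cv2.COLOR_RGB2BGR))
def E(a):
    from scipy.spatial.transform import Rotation as R
    return R.from_euler('xyz',a,degrees=True).as_matrix()
def pose(c):
    """camera->world R,t"""
    if 'eye' in c:
        a=np.array(c['attitude'],float); return (a if a.shape==(3,3) else E(a)),np.array(c['eye'],float)
    s=c['st']; T=np.array(c['tool_from_camera']); Rt=E(s['eef_rot'])
    return Rt@T[:3,:3], Rt@T[:3,3]+np.array(s['ee_pos'])
def cap(n):
    s=r.get_state(); c=capture(n); c['st']=s; return c
def ray(c,u,v):
    K=np.array(c['mtx']); p=cv2.undistortPoints(np.array([[[u,v]]],float),K,np.array([c['k1'],0,0,0],float))[0,0]
    R,t=pose(c); return R@np.array([p[0],p[1],1]),t
def onz(c,u,v,z):
    d,t=ray(c,u,v); return t+d*(z-t[2])/d[2]
def at(c,u,v):
    d,t=ray(c,u,v); return t+d*c['depth'][int(round(v)),int(round(u))]
E
python3 - <<'E'
from h import *
for n in ['top','scene']:
    c=cap(n); save(n,c['color']); print(n,c['attitude'],c['eye'],c['mtx'],c['k1'])
    for q in ['socket_blue','drive_top','nutrunner','tray','socket_red','socket_yellow']:
        for d in nets.look_for(q,n)[:4]:
            b=np.array(d['bbox'])*[560,420,560,420]; u,v=(b[0]+b[2])/2,(b[1]+b[3])/2
            print(n,q,round(d['score'],2),b.round(),at(c,u,v).round())
print(r.get_state(), r.tcp_to_grasp)
E
```

```text
pics
top [-173.83202509    0.4597104   -90.22821376] [ 478.08194905   49.31973078 1059.94784357] [[444.389599     0.         270.58855187]
 [  0.         444.389599   206.50709398]
 [  0.           0.           1.        ]] 0.021061736822123995
top socket_blue 0.78 [286. 239. 307. 257.] [492.  -2.  40.]
top socket_blue 0.77 [344. 228. 372. 248.] [ 515. -141.   46.]
top socket_blue 0.63 [345. 295. 372. 317.] [ 362. -139.   41.]
top socket_blue 0.56 [294. 201. 314. 225.] [573. -20.  39.]
top drive_top 0.74 [156. 192. 230. 265.] [535. 224. 103.]
top nutrunner 0.6 [156. 191. 227. 264.] [538. 228.  98.]
top nutrunner 0.23 [344. 228. 372. 250.] [ 512. -141.   45.]
top tray 0.59 [331. 202. 459. 274.] [ 514. -226.   44.]
top socket_red 0.58 [416. 216. 445. 237.] [ 539. -299.   68.]
top socket_yellow 0.82 [381. 224. 410. 249.] [ 518. -225.   48.]
top socket_yellow 0.74 [330. 201. 459. 274.] [ 516. -224.   44.]
scene [-1.43613584e+02 -4.43681517e-02  6.11561128e+01] [1122.60506812 -228.92294726  952.65003438] [[425.14300558   0.         277.61309212]
 [  0.         425.14300558 213.75874272]
 
[... 600 characters left out ...]
277.] [ 546. -234.   68.]
{'time': 0.7, 'joints': array([ 6.31400965e+01,  1.83100428e+01,  8.96374811e+01,  3.00558708e-04,
        7.20445108e+01, -1.14533189e+00]), 'qd': array([ 0.05568566,  0.02064184,  0.0450933 , -0.04765518, -0.08005354,
        0.04569921]), 'tau': array([-7.01967965e-04, -4.12222123e+01, -2.32198191e+01,  7.26394658e-02,
        3.74635868e-02,  1.71262053e-05]), 'ee_pos': array([249.48913377, 518.08093111, 214.00487279]), 'eef_rot': array([ 1.79992031e+02, -1.26660772e-04,  1.54285336e+02]), 'wrist_force': array([ 0.46727722, -0.44682999,  0.45326459]), 'ft_torque': array([0.04895515, 0.00070118, 0.0407067 ]), 'gripper_force': 0.0, 'width': 91.05490388475994} 18.8
```

Run:
```python
import cv2,numpy as np
t=cv2.imread('pics/top.png'); 
cv2.imwrite('pics/topbig.png',cv2.resize(t[150:350,140:480],None,fx=2.3,fy=2.3,interpolation=cv2.INTER_CUBIC))
s=cv2.imread('pics/scene.png')
cv2.imwrite('pics/scenebig.png',cv2.resize(s[160:330,95:365],None,fx=2.9,fy=2.9,interpolation=cv2.INTER_CUBIC))
```

```text
(no output)
```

View pics/topbig.png

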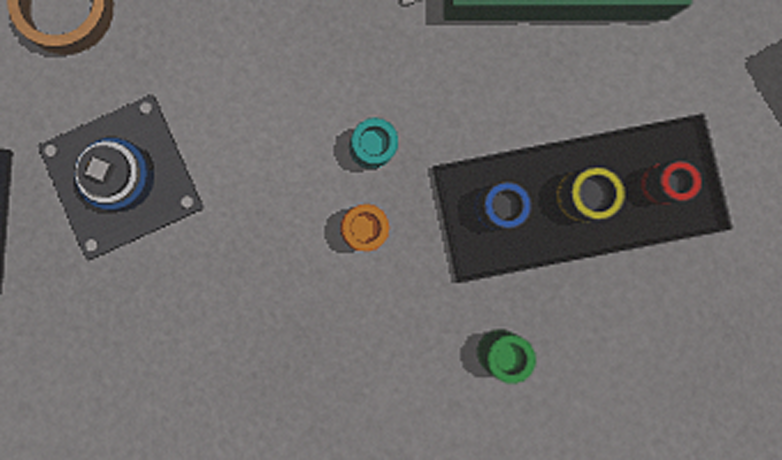

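View pics/scenebig.png

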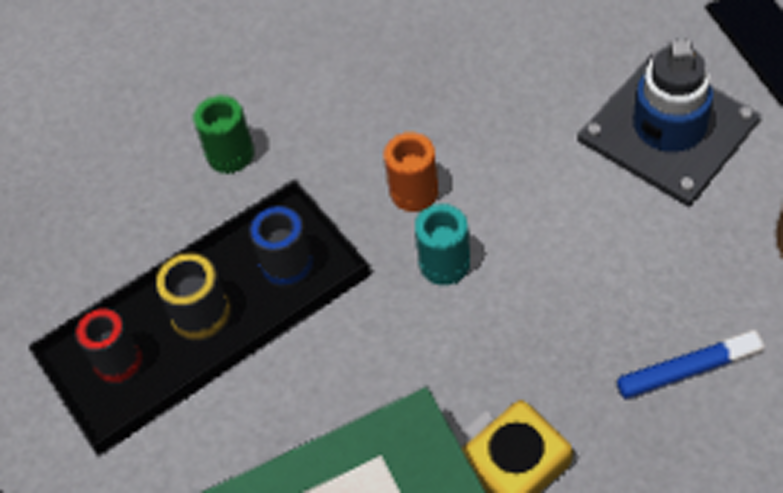

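Candidates for the socket (top picture): (361,239) dark steel with blue ring, standing in the tray row; (359,306) green, (299,249) orange and (303,212) turquoise are look-alikes, loose on the bench. The first is the one meant, and the crops confirm it. The drive is at about (182,224).

Run:
```python
from h import *
c=cap('top'); hsv=cv2.cvtColor(c['color'],cv2.COLOR_RGB2HSV)
m=cv2.inRange(hsv,(100,100,60),(125,255,255))
mm=np.zeros_like(m); mm[225:252,340:376]=m[225:252,340:376]
p=cv2.findNonZero(mm); (u,v),rad=cv2.minEnclosingCircle(p); print('ring',u,v,rad,p.reshape(-1,2).mean(0),onz(c,u,v,68))
e=cv2.fitEllipse(cv2.convexHull(p)); print(e,onz(c,*e[0],68))
w=c['color'][205:245,160:205].min(2); 
print(onz(c,182,224,124),c['depth'][224,182],at(c,182,224))
s=cap('wrist'); print(s['tool_from_camera'],s['mtx'],s['k1'])
c2=cap('scene')
h2=cv2.cvtColor(c2['color'],cv2.COLOR_RGB2HSV); m=cv2.inRange(h2,(100,100,60),(125,255,255)); mm=np.zeros_like(m); mm[228:248,178:204]=m[228:248,178:204]
e=cv2.fitEllipse(cv2.convexHull(cv2.findNonZero(mm))); print(e,onz(c2,*e[0],68))
```

```text
ring 358.43548583984375 239.72579956054688 11.6926851272583 [360.07096774 238.89677419] [ 510.13926846 -138.02180864   68.        ]
((359.0362854003906, 239.90359497070312), (19.19783592224121, 23.229581832885742), 49.8681526184082) [ 509.74048353 -139.34207907   68.        ]
[543.02534123 243.59379933 124.        ] 935.4835 [542.78584243 242.87735376 127.4515965 ]
[[ 1.40228279e-04 -9.65784731e-01 -2.59345008e-01  7.24206353e+01]
 [ 9.99999630e-01  3.55642089e-04 -7.83687620e-04  1.16807014e+00]
 [ 8.49107537e-04 -2.59344803e-01  9.65784423e-01 -1.71615390e+02]
 [ 0.00000000e+00  0.00000000e+00  0.00000000e+00  1.00000000e+00]] [[370.51264899   0.         277.15793107]
 [  0.         370.51264899 208.74894434]
 [  0.           0.           1.        ]] -0.0446416409960487
((189.72506713867188, 238.05296325683594), (14.425520896911621, 17.98249626159668), 74.6655044555664) [ 512.19375017 -142.27360749   68.        ]
```

Call:
jog_arm(
  series="-38.4 -12 0 0 0;-38.4 -12 0 0 0;-38.4 -12 0 0 0;-38.4 -12 0 0 0;-38.4 -12 0 0 0;-38.4 -12 0 0 0;-38.4 -12 0 0 0;-38.4 -12 0 0 0;-38.4 -12 0 0 0;-38.4 -12 0 0 0",
)

```text
time: 1.68
ee_pos: [544.6, 241.7, 214.1]
eef_rot: [180.0, 0.0, 154.3]
wrist_force: [0.7, 0.4, -0.8]
width: 90.8
gripper_force: 0.0
```

Run:
```python
from h import *
c=cap('wrist'); s=r.get_state(); print(s['time'],s['ee_pos'],s['eef_rot'],s['joints'].round(1),np.abs(s['qd']).max())
save('w1',c['color']); 
import pickle; pickle.dump(c,open('w1.pkl','wb'))
cv2.imwrite('pics/w1big.png',cv2.cvtColor(cv2.resize(c['color'][110:330,170:390],None,fx=2.7,fy=2.7,interpolation=cv2.INTER_CUBIC),cv2.COLOR_RGB2BGR))
```

```text
1.7333 [550.30895344 236.47824    213.80281212] [-179.92468506    0.41073035  154.04105783] [ 22.4  20.4  86.6  -0.4  72.8 -41.6] 7.949777916675491
```

View pics/w1big.png

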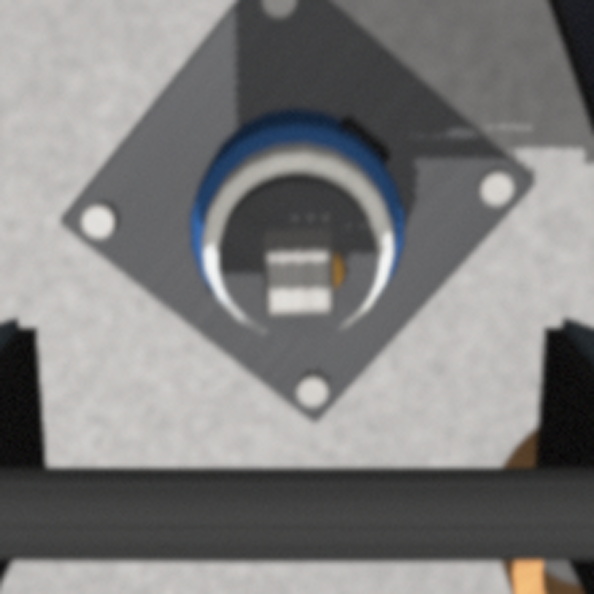

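Run:
```python
from h import *
import pickle
for i in range(3): c=cap('wrist')
s=r.get_state(); print(s['time'],s['ee_pos'],s['eef_rot'],np.abs(s['qd']).max())
pickle.dump(c,open('w1.pkl','wb')); print(c['st']['ee_pos'])
cc=c['color'][150:250,230:330]
cv2.imwrite('pics/w2.png',cv2.cvtColor(cv2.resize(cc,None,fx=6,fy=6,interpolation=cv2.INTER_CUBIC),cv2.COLOR_RGB2BGR))
```

```text
1.8833 [543.73348201 242.62222044 213.60013357] [-1.79991384e+02 -5.81478288e-02  1.54148052e+02] 2.429651661676367
[545.05533715 241.32071458 213.55170814]
```

View pics/w2.png

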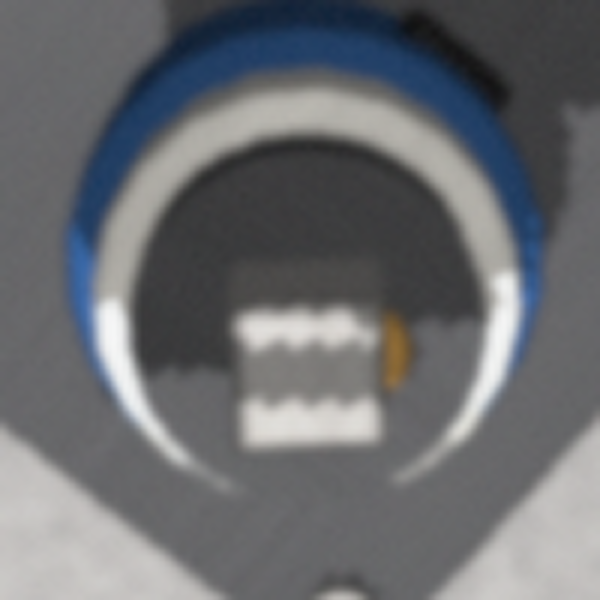

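Run:
```python
from h import *
import pickle
c=pickle.load(open('w1.pkl','rb'))
g=lambda x,y,z: onz(c,230+(x+.5)/6-.5,150+(y+.5)/6-.5,z)
P=np.array([g(*q,122) for q in [(235,314),(379,308),(383,440),(243,446)]]); print(P.round(1),P.mean(0))
for i in range(4):
    d=P[(i+1)%4]-P[i]; print(np.hypot(*d[:2]),np.degrees(np.arctan2(d[1],d[0]))%90)
# white housing ring and nose: ring outer circle
hsv=cv2.cvtColor(c['color'],cv2.COLOR_RGB2HSV)
d=c['depth']; R,t=pose(c)
vs,us=np.mgrid[195:225:1,268:296:1]; 
pts=np.array([at(c,u,v) for u,v in zip(us.ravel(),vs.ravel())]); sel=pts[pts[:,2]>119]
print(len(sel),np.median(sel[:,2]),sel[:,:2].mean(0),(sel[:,:2].min(0)+sel[:,:2].max(0))/2)
print(cv2.minAreaRect(sel[:,:2].astype(np.float32)))
```

```text
[[536.5 239.7 122. ]
 [543.5 255.8 122. ]
 [559.  249.  122. ]
 [552.1 233.1 122. ]] [547.78074582 244.3995356  122.        ]
17.572869912636584 66.51207372081419
16.845799361322694 66.35168906899366
17.36171331163743 66.62323934370404
16.880215663706085 67.068855597892
681 124.48927691572447 [546.23258246 245.21986449] [546.78657768 244.89663226]
((547.2217407226562, 245.1559600830078), (19.69114112854004, 19.48790740966797), 66.32747650146484)
```

```bash
cat >> h.py <<'E'
def drive(c,zmin=119):
    u0,v0=281,213; d=c['depth']; K=np.array(c['mtx'])
    vs,us=np.mgrid[100:300,180:380]
    uv=np.stack([us.ravel(),vs.ravel()],1)
    n=cv2.undistortPoints(uv[:,None].astype(float),K,np.array([c['k1'],0,0,0.]))[:,0]
    R,t=pose(c); z=d[uv[:,1],uv[:,0]]; P=(np.c_[n,np.ones(len(n))]*z[:,None])@R.T+t
    s=P[(P[:,2]>zmin)&(P[:,2]<132)]
    return len(s),np.median(s[:,2]),s[:,:2].mean(0),cv2.minAreaRect(s[:,:2].astype(np.float32))
E
python3 - <<'E'
from h import *
for i in range(3):
    c=cap('wrist'); print(c['st']['ee_pos'],c['st']['eef_rot'],np.abs(c['st']['qd']).max()); print(drive(c),drive(c,122.5))
# top camera
t=cap('top'); R,tt=pose(t); L=[]
for v in range(195,250):
    for u in range(150,215):
        p=at(t,u,v)
        if 116<p[2]<135: L.append(p)
L=np.array(L); print(len(L),np.median(L,0),(L.min(0)+L.max(0))/2)
L=[]
for v in range(225,255):
    for u in range(340,378):
        p=at(t,u,v)
        if 60<p[2]<80: L.append(p)
L=np.array(L); print(len(L),np.median(L,0),(L.min(0)+L.max(0))/2,L.max(0)-L.min(0))
E
```

```text
[543.73348201 242.62222044 213.60013357] [-1.79991384e+02 -5.81478288e-02  1.54148052e+02] 2.429651661676367
(672, np.float64(124.4974643928322), array([546.25168433, 245.33853872]), ((547.0397338867188, 245.11007690429688), (19.483501434326172, 19.2806453704834), 66.73619079589844)) (633, np.float64(124.56464090174961), array([546.61898837, 245.12983018]), ((546.6901245117188, 244.93003845214844), (18.49907684326172, 19.18377685546875), 64.7225112915039))
[543.00356637 243.47520018 213.74513378] [-1.79997765e+02 -5.97927227e-02  1.54251819e+02] 1.6365711070964692
(667, np.float64(124.53598925791488), array([546.24782422, 245.18136714]), ((546.938232421875, 244.86854553222656), (18.910621643066406, 19.389976501464844), 67.63613891601562)) (625, np.float64(124.58994593869926), array([546.5617066 , 245.05185089]), ((546.9376220703125, 244.9033660888672), (18.633455276489258, 19.27836036682129), 67.5020751953125))
[542.59236052 243.99985542 213.90738133] [ 1.79996453e+02 -4.75113958e-02  1.54320988e+02] 1.0115141212601098
(667, np.float64(124.5840598716564), array([546.24271764, 245.29505656]), ((546.8392333984375, 244.90768432617188), (18.568872451782227, 19.395767211914062), 64.82997131347656)) (623, np.float64(124.65356696469485), array([546.61564954, 245.09988164]), ((546.879150390625, 244.8717803955078), (18.556676864624023, 19.107746124267578), 64.92926788330078))
  return _methods._mean(a, axis=axis, dtype=dtype,
  ret = ret.dtype.type(ret / rcount)
Traceback (most recent call last):
ValueError: zero-size array to reduction operation minimum which has no identity
```

```bash
cat >> h.py <<'E'
def plan(tgt,yaw,n,g,s=None):
    s=s or r.get_state(); p=np.array(s['ee_pos']); y=s['eef_rot'][2]; d=(np.array(tgt)-p)/n; dy=(yaw-y)/n; out=[]
    for i in range(n):
        Rm=E([180,0,y]); t=Rm.T@d; out.append('%.1f %.1f %.1f %.4f %d'%(*t,-np.radians(dy),g)); y+=dy
    print('; '.join(out))
E
python3 - <<'E'
from h import *
s=r.get_state(); s=dict(s); s['ee_pos']=[542.3,243.9,214]; s['eef_rot']=[180,0,154.3]
plan([511,-141,165],105,10,0,s)
E
```

```text
-13.9 -36.0 4.9 0.0860 0; -16.9 -34.7 4.9 0.0860 0; -19.8 -33.1 4.9 0.0860 0; -22.6 -31.3 4.9 0.0860 0; -25.2 -29.2 4.9 0.0860 0; -27.6 -27.0 4.9 0.0860 0; -29.9 -24.5 4.9 0.0860 0; -31.8 -21.8 4.9 0.0860 0; -33.6 -19.0 4.9 0.0860 0; -35.1 -16.1 4.9 0.0860 0
```

Call:
jog_arm(
  series="-13.9 -36.0 4.9 0.086 0; -16.9 -34.7 4.9 0.086 0; -19.8 -33.1 4.9 0.086 0; -22.6 -31.3 4.9 0.086 0; -25.2 -29.2 4.9 0.086 0; -27.6 -27.0 4.9 0.086 0; -29.9 -24.5 4.9 0.086 0; -31.8 -21.8 4.9 0.086 0; -33.6 -19.0 4.9 0.086 0; -35.1 -16.1 4.9 0.086 0",
)

```text
time: 2.92
ee_pos: [511.7, -141.8, 165.2]
eef_rot: [180.0, 0.0, 104.9]
wrist_force: [1.1, -0.2, 0.2]
width: 91.2
gripper_force: 0.0
```

Run:
```python
from h import *
import pickle
for i in range(7): c=cap('wrist')
s=c['st']; print(s['time'],s['ee_pos'],s['eef_rot'],np.abs(s['qd']).max(),s['joints'].round())
pickle.dump(c,open('w3.pkl','wb'))
R,t=pose(c); K=np.array(c['mtx']); q=R.T@(np.array([511,-141,68])-t); u,v=(K@(q/q[2]))[:2]; print(u,v)
hsv=cv2.cvtColor(c['color'],cv2.COLOR_RGB2HSV); m=cv2.inRange(hsv,(100,110,60),(125,255,255))
n,l,st,ce=cv2.connectedComponentsWithStats(m); print([(x.tolist()) for x in st[1:] if x[4]>60])
i=1+np.argmax([x[4] for x in st[1:]]); e=cv2.fitEllipse(cv2.convexHull(cv2.findNonZero((l==i).astype('u1')))); print(e,onz(c,*e[0],68))
u0,v0=int(e[0][0]),int(e[0][1])
cv2.imwrite('pics/w3.png',cv2.cvtColor(cv2.resize(c['color'][max(0,v0-70):v0+70,max(0,u0-80):u0+80],None,fx=4,fy=4,interpolation=cv2.INTER_CUBIC),cv2.COLOR_RGB2BGR))
```

```text
3.2167 [ 512.26523567 -139.79194463  165.23825073] [ 1.79965514e+02 -2.19667530e-02  1.05145627e+02] 0.7464564543496142 [-17.  16. 100.   0.  64. -32.]
273.6144932077311 211.3225747930204
[[254, 171, 46, 17, 146], [248, 185, 59, 57, 1395]]
((277.155517578125, 213.2758026123047), (56.06144714355469, 58.057430267333984), 93.66001892089844) [ 513.97243749 -141.77806556   68.        ]
```

View pics/w3.png

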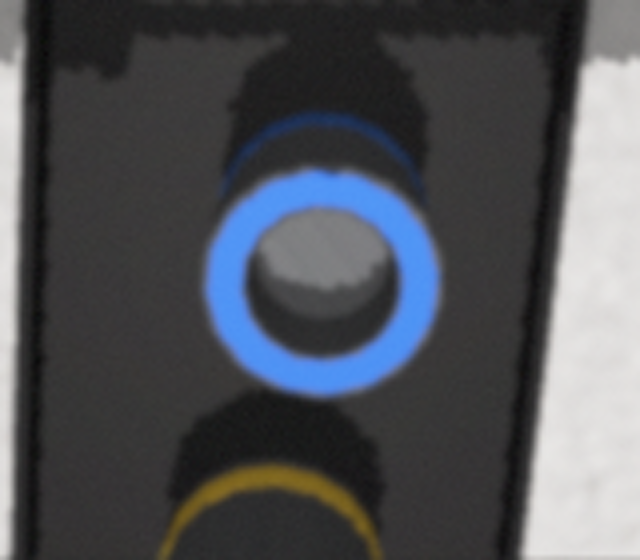

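Call:
jog_arm(
  series="-1.1 0.4 26.8 0 0;-1.1 0.4 26.8 0 0;0 0 26.8 0 0;0 0 26.8 0 0;0 0 20 0 0;0 0 7 0 0;0 0 0 0 0;0 0 0 0 120;0 0 0 0 160;0 0 0 0 255",
  grip_force=40,
)

```text
time: 4.1
ee_pos: [514.6, -143.3, 32.3]
eef_rot: [179.8, 0.1, 105.0]
wrist_force: [0.2, -0.5, -0.1]
width: 73.8
gripper_force: 0.0
```

Call:
jog_arm(
  series="0 0 0 0 255;0 0 0 0 255;0 0 0 0 255;0 0 0 0 255;0 0 0 0 255;0 0 0 0 255;0 0 0 0 255;0 0 0 0 255;0 0 0 0 255;0 0 0 0 255",
)

```text
time: 4.93
ee_pos: [513.4, -143.4, 31.0]
eef_rot: [180.0, 0.0, 105.0]
wrist_force: [-2.0, -0.2, 5.1]
width: 45.6
gripper_force: 40.0
```

Call:
jog_arm(
  series="0 0 -5 0 255;0 0 -15 0 255;0 0 -20 0 255;0 0 -25 0 255;0 0 -25 0 255;0 0 -25 0 255;0 0 -25 0 255;0 0 -19 0 255;0 0 0 0 255;0 0 0 0 255",
)

```text
time: 5.77
ee_pos: [513.4, -143.1, 189.5]
eef_rot: [180.0, 0.0, 105.0]
wrist_force: [-0.5, 1.1, -3.7]
width: 45.6
gripper_force: 40.0
```

Run:
```python
from h import *
import pickle
for i in range(3): c=cap('wrist')
s=c['st']; print(s['time'],s['ee_pos'],s['eef_rot'],s['width'],s['gripper_force'],s['wrist_force'])
pickle.dump(c,open('w4.pkl','wb')); save('w4',c['color'])
```

```text
5.8667 [ 512.13981174 -142.79729867  187.67620384] [-1.79812562e+02 -1.29459162e-01  1.05012835e+02] 45.658522427429894 39.99687194824219 [-0.44053662 -0.15628097 -4.02186393]
```

View pics/w4.png

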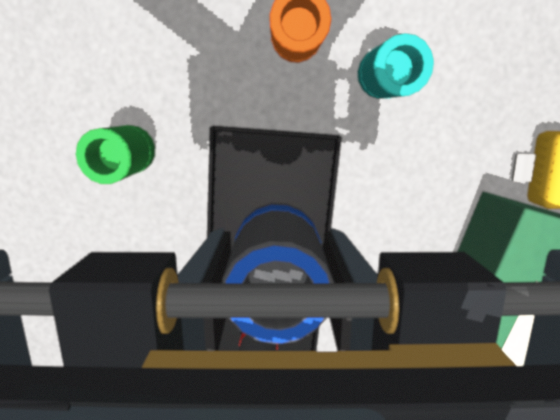

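Run:
```python
from h import *
import pickle
c=pickle.load(open('w4.pkl','rb')); hsv=cv2.cvtColor(c['color'],cv2.COLOR_RGB2HSV)
m=cv2.inRange(hsv,(100,110,50),(125,255,255)); m[:240]=0;m[350:]=0;m[:,:215]=0;m[:,340:]=0
# drop low band: keep outer ring
p=cv2.findNonZero(m); h=cv2.convexHull(p); K=np.array(c['mtx']); T=np.array(c['tool_from_camera'])
def tool(u,v,z):
    q=cv2.undistortPoints(np.array([[[u,v]]],float),K,np.array([c['k1'],0,0,0.]))[0,0]; d=T[:3,:3]@[q[0],q[1],1]; return T[:3,3]+d*(z-T[2,3])/d[2]
P=np.array([tool(*q[0],-37) for q in h])[:,:2]
from scipy.optimize import least_squares
f=least_squares(lambda a:np.hypot(P[:,0]-a[0],P[:,1]-a[1])-a[2],[0,0,22],loss='soft_l1',f_scale=.5); print(f.x,np.abs(f.fun).max(),len(P),P.min(0),P.max(0))
```

```text
[ 0.78650551  1.08338354 21.75115053] 0.6968384621342807 35 [-21.10134827 -19.34866555] [22.72128012 21.32695092]
```

Run:
```python
from h import *
s=dict(r.get_state()); print(s['ee_pos'],s['eef_rot']); plan([546.7,243.2,175],111,10,255,s)
```

```text
[ 512.12094399 -142.82094679  187.53691102] [-1.79792945e+02 -1.39869803e-01  1.05012314e+02]
36.4 13.3 1.3 -0.0105 255; 36.2 13.7 1.3 -0.0105 255; 36.1 14.1 1.3 -0.0105 255; 36.0 14.5 1.3 -0.0105 255; 35.8 14.8 1.3 -0.0105 255; 35.6 15.2 1.3 -0.0105 255; 35.5 15.6 1.3 -0.0105 255; 35.3 16.0 1.3 -0.0105 255; 35.1 16.3 1.3 -0.0105 255; 35.0 16.7 1.3 -0.0105 255
```

Call:
jog_arm(
  series="36.4 13.3 1.3 -0.0105 255; 36.2 13.7 1.3 -0.0105 255; 36.1 14.1 1.3 -0.0105 255; 36.0 14.5 1.3 -0.0105 255; 35.8 14.8 1.3 -0.0105 255; 35.6 15.2 1.3 -0.0105 255; 35.5 15.6 1.3 -0.0105 255; 35.3 16.0 1.3 -0.0105 255; 35.1 16.3 1.3 -0.0105 255; 35.0 16.7 1.3 -0.0105 255",
)

```text
time: 6.75
ee_pos: [546.8, 244.3, 174.6]
eef_rot: [-179.8, 0.0, 111.1]
wrist_force: [0.4, -1.0, -3.4]
width: 45.3
gripper_force: 40.0
```

Call:
jog_arm(
  series="0 0 1 0 255;0 0 1 0 255;0 0 1 0 255;0 0 1 0 255;0 0 1 0 255;0 0 0 0 255;0 0 0 0 255;0 0 0 0 255;0 0 0 0 255;0 0 0 0 255",
)

```text
time: 7.58
ee_pos: [548.0, 242.5, 172.0]
eef_rot: [180.0, -0.0, 111.0]
wrist_force: [-0.1, -0.9, -2.8]
width: 45.2
gripper_force: 40.0
```

Call:
jog_arm(
  series="1.1 -1 4 0 255;0 0 4 0 255;0 0 4 0 255;0 0 3 0 255;0 0 2 0 255;0 0 1 0 255;0 0 1 0 255;0 0 0 0 255;0 0 0 0 255;0 0 0 0 255",
)

```text
time: 8.42
ee_pos: [546.7, 243.4, 153.0]
eef_rot: [180.0, -0.0, 111.0]
wrist_force: [-0.8, -0.4, -4.0]
width: 45.3
gripper_force: 40.0
```

Call:
jog_arm(
  series="0 0 0.5 0 255;0 0 0.5 0 255;0 0 0.5 0 255;0 0 0.5 0 255;0 0 0 0 255;0 0 0.5 0 255;0 0 0 0 255;0 0 0 0 255;0 0 0 0 255;0 0 0 0 255",
)

```text
time: 9.25
ee_pos: [546.6, 243.4, 150.4]
eef_rot: [180.0, -0.0, 111.0]
wrist_force: [-0.5, 0.5, -2.6]
width: 45.7
gripper_force: 40.0
```

Call:
jog_arm(
  series="0 0 0.4 0 255;0 0 0.3 0 255;0 0 0.3 0 255;0 0 0 0 255;0 0 0.3 0 255;0 0 0.2 0 255;0 0 0 0 255;0 0 0 0 255;0 0 0 0 255;0 0 0 0 255",
)

```text
time: 10.08
ee_pos: [546.7, 243.4, 149.7]
eef_rot: [179.9, -0.0, 111.0]
wrist_force: [-2.3, -1.1, 5.3]
width: 45.1
gripper_force: 40.0
```

Call:
jog_arm(
  series="0 0 0.4 -0.05 255;0 0 0 -0.05 255;0 0 0 -0.05 255;0 0 0 -0.05 255;0 0 0 -0.05 255;0 0 0 -0.05 255;0 0 0 -0.05 255;0 0 0 -0.05 255;0 0 0 0 255;0 0 0 0 255",
)

```text
time: 10.92
ee_pos: [547.4, 244.1, 150.0]
eef_rot: [179.8, 0.0, 133.9]
wrist_force: [-1.2, 0.8, 7.2]
width: 45.4
gripper_force: 40.0
```

Run:
```python
from h import *
s=r.get_state(); print(s['time'],s['ee_pos'],s['eef_rot'],s['wrist_force'],s['ft_torque'])
```

```text
10.9167 [547.42445256 244.06587632 150.02274254] [1.79796685e+02 3.91018135e-02 1.33945333e+02] [-1.24820905  0.80540095  7.18958049] [-0.02406361  0.30294147 -0.06667774]
```

Call:
jog_arm(
  series="0 0 0 -0.05 255;0 0 0 -0.05 255;0 0 0 -0.05 255;0 0 0 -0.05 255;0 0 0 -0.05 255;0 0 0 -0.05 255;0 0 0 -0.05 255;0 0 0 0 255;0 0 0 0 255;0 0 0 0 255",
)

```text
time: 11.75
ee_pos: [547.1, 243.8, 149.4]
eef_rot: [179.9, 0.1, 154.0]
wrist_force: [-1.1, 0.7, 5.8]
width: 45.7
gripper_force: 40.0
```

```bash
cat > st.py <<'E'
from h import *
s=r.get_state(); print(s['time'],s['ee_pos'].round(2),s['eef_rot'].round(2),s['wrist_force'].round(1),s['ft_torque'].round(2))
E
python3 st.py
```

```text
11.75 [547.13 243.75 149.36] [1.7989e+02 7.0000e-02 1.5395e+02] [-1.1  0.7  5.8] [-0.05  0.25  0.03]
```

Call:
jog_arm(
  series="0 0 0 -0.05 255;0 0 0 -0.05 255;0 0 0 -0.05 255;0 0 0 -0.05 255;0 0 0 0 255;0 0 0 0 255;0 0 0 0 255;0 0 0 0 255;0 0 0 0 255;0 0 0 0 255",
)

```text
time: 12.58
ee_pos: [547.1, 243.6, 148.7]
eef_rot: [179.9, 0.1, 165.4]
wrist_force: [1.8, 1.2, 4.2]
width: 45.4
gripper_force: 40.0
```

```bash
python3 st.py
```

```text
12.5833 [547.12 243.64 148.75] [1.7993e+02 8.0000e-02 1.6544e+02] [1.8 1.2 4.2] [ 0.22 -0.38 -0.  ]
```

Call:
jog_arm(
  series="0 0 0.4 -0.04 255;0 0 0 -0.04 255;0 0 0 -0.04 255;0 0 0 -0.04 255;0 0 0.2 0 255;0 0 0 0 255;0 0 0 0 255;0 0 0 0 255;0 0 0 0 255;0 0 0 0 255",
)

```text
time: 13.42
ee_pos: [546.4, 243.5, 147.3]
eef_rot: [180.0, -0.0, 174.6]
wrist_force: [2.5, 3.0, -5.3]
width: 45.5
gripper_force: 40.0
```

```bash
python3 st.py
```

```text
13.4167 [546.37 243.48 147.27] [ 1.7999e+02 -4.0000e-02  1.7460e+02] [ 2.5  3.  -5.3] [ 0.68 -0.54 -0.06]
```

Call:
jog_arm(
  series="0 0 0.5 0 255;0 0 0.5 0 255;0 0 0.5 0 255;0 0 0 0 255;0 0 0.5 0 255;0 0 0 0 255;0 0 0 0 255;0 0 0 0 255;0 0 0 0 255;0 0 0 0 255",
)

```text
time: 14.25
ee_pos: [546.5, 243.5, 145.8]
eef_rot: [180.0, 0.0, 174.6]
wrist_force: [0.7, 3.0, -1.4]
width: 45.2
gripper_force: 40.0
```

```bash
python3 st.py
```

```text
14.25 [546.54 243.49 145.82] [179.98   0.   174.62] [ 0.7  3.  -1.4] [ 0.72 -0.28  0.04]
```

Call:
jog_arm(
  series="0 0.2 1 0 255;0 0 1 0 255;0 0 1 0 255;0 0 0.5 0 255;0 0 0.5 0 255;0 0 0 0 255;0 0 0 0 255;0 0 0 0 255;0 0 0 0 255;0 0 0 0 255",
)

```text
time: 15.08
ee_pos: [547.0, 243.9, 142.1]
eef_rot: [179.9, 0.1, 174.6]
wrist_force: [2.5, 4.8, 2.7]
width: 45.4
gripper_force: 40.0
```

```bash
python3 st.py
```

```text
15.0833 [547.01 243.93 142.07] [1.7994e+02 7.0000e-02 1.7462e+02] [2.5 4.8 2.7] [ 1.1  -0.46 -0.02]
```

Call:
jog_arm(
  series="0 0 0.7 0 255;0 0 0.7 0 255;0 0 0.7 0 255;0 0 0.7 0 255;0 0 0.7 0 255;0 0 0 0 255;0 0 0 0 255;0 0 0 0 255;0 0 0 0 255;0 0 0 0 255",
)

```text
time: 15.92
ee_pos: [547.4, 244.3, 138.3]
eef_rot: [179.9, 0.1, 174.6]
wrist_force: [3.4, 5.5, 1.4]
width: 45.5
gripper_force: 40.0
```

```bash
python3 st.py
```

```text
15.9167 [547.44 244.31 138.35] [1.7989e+02 1.1000e-01 1.7462e+02] [3.4 5.5 1.4] [ 1.34 -0.79 -0.  ]
```

Call:
jog_arm(
  series="-0.3 0.5 0.8 0 255;0 0 0.8 0 255;0 0 0.8 0 255;0 0 0.8 0 255;0 0 0.8 0 255;0 0 0.8 0 255;0 0 0 0 255;0 0 0 0 255;0 0 0 0 255;0 0 0 0 255",
)

```text
time: 16.75
ee_pos: [546.5, 243.7, 131.2]
eef_rot: [-179.9, -0.1, 174.6]
wrist_force: [4.4, 4.4, -7.7]
width: 45.5
gripper_force: 40.0
```

```bash
python3 st.py
```

```text
16.75 [546.53 243.72 131.23] [-1.7993e+02 -1.0000e-01  1.7463e+02] [ 4.4  4.4 -7.7] [ 1.03 -0.88 -0.02]
```

Call:
jog_arm(
  series="0 0 0.8 0 255;0 0 0.8 0 255;0 0 0.8 0 255;0 0 0.8 0 255;0 0 0.5 0 255;0 0 0.5 0 255;0 0 0 0 255;0 0 0 0 255;0 0 0 0 255;0 0 0 0 255",
)

```text
time: 17.58
ee_pos: [546.5, 243.6, 128.9]
eef_rot: [-179.9, -0.0, 174.6]
wrist_force: [1.6, 0.9, -3.0]
width: 45.6
gripper_force: 40.0
```

```bash
python3 st.py
```

```text
17.5833 [546.54 243.61 128.94] [-1.7995e+02 -5.0000e-02  1.7463e+02] [ 1.6  0.9 -3. ] [ 0.29 -0.38  0.04]
```

Call:
jog_arm(
  series="0 0 0.6 0 255;0 0 0.6 0 255;0 0 0.6 0 255;0 0 0.4 0 255;0 0 0.4 0 255;0 0 0 0 255;0 0 0 0 255;0 0 0 0 255;0 0 0 0 255;0 0 0 0 255",
)

```text
time: 18.42
ee_pos: [546.6, 243.6, 127.0]
eef_rot: [-180.0, -0.0, 174.6]
wrist_force: [-0.8, -2.6, 5.0]
width: 45.5
gripper_force: 40.0
```

```bash
python3 st.py
```

```text
18.4167 [546.64 243.6  126.98] [-1.7996e+02 -2.0000e-02  1.7463e+02] [-0.8 -2.6  5. ] [-0.51  0.3   0.05]
```

Call:
jog_arm(
  series="0 0 0.4 0 255;0 0 0.4 0 255;0 0 0 0 255;0 0 0 0 255;0 0 0 0 255;0 0 0 0 255;0 0 0 0 255;0 0 0 0 255;0 0 0 0 255;0 0 0 0 255",
)

```text
time: 19.25
ee_pos: [546.7, 243.6, 127.0]
eef_rot: [-180.0, 0.0, 174.6]
wrist_force: [-2.8, -2.6, 8.2]
width: 45.6
gripper_force: 40.0
```

```bash
python3 st.py
```

```text
19.25 [546.67 243.63 126.95] [-1.7997e+02  1.0000e-02  1.7463e+02] [-2.8 -2.6  8.2] [-0.51  0.54 -0.02]
```

Call:
jog_arm(
  series="0 0 -0.8 0 255;0 0 -0.8 0 255;0 0 -0.8 0 255;0 0 -0.5 0 255;0 0 -0.5 0 255;0 0 0 0 255;0 0 0 0 255;0 0 0 0 255;0 0 0 0 255;0 0 0 0 255",
)

```text
time: 20.08
ee_pos: [546.8, 244.1, 129.2]
eef_rot: [180.0, -0.0, 174.6]
wrist_force: [1.0, -0.2, -3.2]
width: 45.3
gripper_force: 40.0
```

```bash
python3 st.py
```

```text
20.0833 [546.81 244.11 129.23] [ 1.7999e+02 -1.0000e-02  1.7463e+02] [ 1.  -0.2 -3.2] [ 0.02 -0.   -0.02]
```

Call:
jog_arm(
  series="0 0 -0.4 0 255;0 0 -0.4 0 255;0 0 -0.3 0 255;0 0 0 0 255;0 0 0 0 255;0 0 0 0 255;0 0 0 0 255;0 0 0 0 255;0 0 0 0 255;0 0 0 0 255",
)

```text
time: 20.92
ee_pos: [546.8, 244.1, 130.4]
eef_rot: [180.0, -0.0, 174.6]
wrist_force: [0.5, 0.5, -4.4]
width: 45.5
gripper_force: 40.0
```

```bash
python3 st.py
```

```text
20.9167 [546.85 244.08 130.37] [179.99  -0.   174.63] [ 0.5  0.5 -4.4] [ 0.12 -0.03  0.01]
```

Call:
jog_arm(
  series="0 0 -0.3 0 255;0 0 -0.3 0 255;0 0 0 0 255;0 0 0 0 255;0 0 0 0 255;0 0 0 0 255;0 0 0 0 255;0 0 0 0 255;0 0 0 0 255;0 0 0 0 255",
)

```text
time: 21.75
ee_pos: [546.8, 244.1, 130.9]
eef_rot: [180.0, -0.0, 174.6]
wrist_force: [0.6, 1.6, -6.2]
width: 45.4
gripper_force: 40.0
```

```bash
python3 st.py
```

```text
21.75 [546.83 244.08 130.92] [ 1.7999e+02 -1.0000e-02  1.7463e+02] [ 0.6  1.6 -6.2] [ 0.22 -0.04  0.02]
```

Call:
jog_arm(
  series="0 0 -0.3 0 255;0 0 -0.2 0 255;0 0 0 0 255;0 0 0 0 255;0 0 0 0 255;0 0 0 0 255;0 0 0 0 255;0 0 0 0 255;0 0 0 0 255;0 0 0 0 255",
)

```text
time: 22.58
ee_pos: [546.9, 244.2, 131.5]
eef_rot: [180.0, 0.0, 174.6]
wrist_force: [0.9, 2.7, -7.0]
width: 45.6
gripper_force: 40.0
```

```bash
python3 st.py
```

```text
22.5833 [546.93 244.16 131.46] [1.7998e+02 1.0000e-02 1.7462e+02] [ 0.9  2.7 -7. ] [ 0.53 -0.14 -0.02]
```

Call:
jog_arm(
  series="0 0 -0.2 0 255;0 0 -0.2 0 255;0 0 0 0 255;0 0 0 0 255;0 0 0 0 255;0 0 0 0 255;0 0 0 0 255;0 0 0 0 255;0 0 0 0 255;0 0 0 0 255",
)

```text
time: 23.42
ee_pos: [546.9, 244.1, 131.8]
eef_rot: [180.0, -0.0, 174.6]
wrist_force: [2.1, 3.3, -10.1]
width: 45.2
gripper_force: 40.0
```

```bash
python3 st.py
```

```text
23.4167 [546.87 244.08 131.77] [179.99  -0.   174.63] [  2.1   3.3 -10.1] [ 0.7  -0.25  0.06]
```

The ball holds against about 6 N of pull. Next I press the socket home again.

Call:
jog_arm(
  series="0 0 0.8 0 255;0 0 0.8 0 255;0 0 0.8 0 255;0 0 0.8 0 255;0 0 0.8 0 255;0 0 0.7 0 255;0 0 0.7 0 255;0 0 0.5 0 255;0 0 0 0 255;0 0 0 0 255",
)

```text
time: 24.25
ee_pos: [546.9, 243.7, 127.0]
eef_rot: [-180.0, 0.0, 174.6]
wrist_force: [-2.1, -3.8, 6.4]
width: 45.4
gripper_force: 40.0
```

```bash
python3 st.py
```

```text
24.25 [546.89 243.66 126.98] [-1.7998e+02  3.0000e-02  1.7464e+02] [-2.1 -3.8  6.4] [-0.45  0.55 -0.01]
```

Call:
jog_arm(
  series="0 0 0.5 0 255;0 0 0 0 255;0 0 0 0 255;0 0 0 0 120;0 0 0 0 60;0 0 0 0 0;0 0 0 0 0;0 0 0 0 0;0 0 0 0 0;0 0 0 0 0",
)

```text
time: 25.08
ee_pos: [546.9, 244.1, 125.3]
eef_rot: [180.0, -0.0, 174.6]
wrist_force: [0.0, 1.0, 0.3]
width: 85.2
gripper_force: 0.0
```

```bash
python3 st.py
```

```text
25.0833 [546.92 244.07 125.32] [ 1.8000e+02 -1.0000e-02  1.7463e+02] [0.  1.  0.3] [ 0.    0.02 -0.01]
```

Call:
jog_arm(
  series="0 0 -5 0 0;0 0 -10 0 0;0 0 -15 0 0;0 0 -20 0 0;0 0 -20 0 0;0 0 -20 0 0;0 0 -20 0 0;0 0 -10 0 0;0 0 0 0 0;0 0 0 0 0",
)

```text
time: 25.92
ee_pos: [546.9, 244.0, 245.8]
eef_rot: [180.0, 0.0, 174.6]
wrist_force: [-0.2, -0.3, -0.8]
width: 91.3
gripper_force: 0.0
```

Run:
```python
from h import *
c=cap('wrist'); save('w5',c['color']); s=c['st']; print(s['time'],s['ee_pos'])
hsv=cv2.cvtColor(c['color'],cv2.COLOR_RGB2HSV); m=cv2.inRange(hsv,(100,110,60),(125,255,255))
R,t=pose(c); q=R.T@(np.array([546.7,244,164])-t); K=np.array(c['mtx']); print((K@(q/q[2]))[:2]); 
u,v=(K@(q/q[2]))[:2].astype(int)
P=[at(c,a,b) for b in range(v-45,v+45) for a in range(u-45,u+45) if m[b,a]]; P=np.array(P); P=P[P[:,2]>150]; print(len(P),np.median(P,0),np.percentile(P[:,2],[5,95]))
```

```text
25.9167 [546.89013772 244.01018694 245.77036676]
[276.07235801 213.96592212]
1445 [544.96326923 244.3767883  165.15283813] [164.00872328 166.24013899]
```

View pics/w5.png

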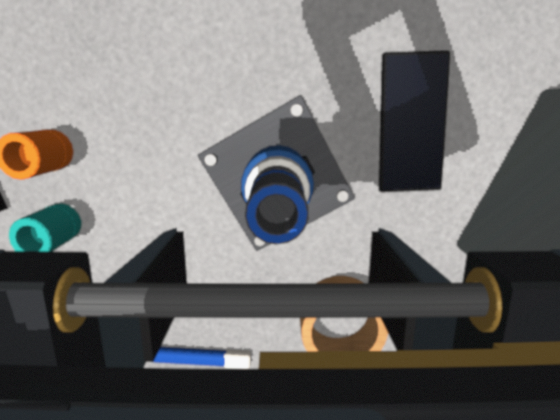

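The socket stands on the nutrunner (277,212), with its ring at a height of about 165 mm against the expected 164, and the gripper is clear of it.

```bash
python3 -c "
from rig import r
print(r.job_done())"
```

```text
the job is handed in; nothing more can be done
None
```

The blue-banded socket is on the nutrunner's drive: it clicked past the ball, held against a light upward tug (about 6 N), was pressed fully home again and released, and the job was handed in at about 26 s.

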